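# Lock a drawbar pin with its R-clip

## Robot

A 6-joint arm with a two-finger parallel gripper is mounted at the origin on a cart in front of the work surface, level with it; the furniture and walls round the work are solid. World frame = base frame: x ahead of the robot, y to its left, z up, the work surface at z = 0. Lengths are in m, angles in degrees, forces in N, time in s.
With the tool pointing down it reaches from about 0.4 to 0.825 m from the base axis. Payload 7 kg.
Tool frame: the origin (TCP) lies at the centre of the arm's flange, where the gripper is bolted on; the fingertips stand 178 mm ahead of it and the grasp point (between the pads) lies 159 mm ahead of it (tip_reach is the distance from the TCP to the fingertips, in m); z points along the fingers, y is the line along which they close (so a half turn about z gives the same grasp; the last joint's range is limited). The gripper opens to 88 mm and grips with 3 to 60 N. Pads are 19 mm wide; open, the fingers measure 130 mm over their backs; the gripper's body (78 mm by 193 mm) begins 47 mm behind the grasp point.
Start: joints at [85.147, 20.546, 0.682, 0, -70.136, -16.507], TCP at [0.246, 0.629, 0.405] pointing down, gripper open.
Joint ranges: [-176.03, 176.03], [-82.01, 121.73], [-58.28, 71.71], [-173.87, 95.51], [-174.79, -0.11], [-173.66, 173.66]. Speed limits (degrees/s): [136.94, 136.94, 172.46, 180, 180, 180].

## Interface

Orientations are given as [roll, pitch, yaw] about the fixed x, y, z axes, in that order (R = Rz(yaw) Ry(pitch) Rx(roll)).
In Python, from plant import * gives the robot as it stands.
- The arm moves only by the shell command python3 -m handwheel 'ROWS'. ROWS is JSON, a list of rows, each a list of 7 numbers: the opening, from -1 (shut) to 1 (fully open), then the shift along the tool's x, y, z as a fraction of full scale, then the turn, a rotation vector about the tool's x, y, z as a fraction of full scale. A call has 1 to 5 rows; each row shifts and turns the commanded pose from where the row before left it, along the tool's axes as they then stand; what a row does not reach is not made up. Full scale, the value 1, is 0.025 m for a shift and 6 degrees for a turn. A row lasts 1/8 s, in which the tool goes at most 62.5 mm and 10.7 degrees, less where a joint would pass 70% of its speed; a pose out of reach is approached as far as the arm can. A call with a number of a shift or a turn outside -1 to 1 is refused whole. A call with a gripper value outside its range is refused whole. The fingers move at their own pace and stop on an object; the grip force is fixed at half the most. Time passes only in rows, so rows that do not move let the fingers close. It gives the time, the measured TCP pose, the force, the opening and the grip force at its end, in the units of the state.
- get_obs(): the state, without advancing time (a new reading comes with each control period).
- snapshot(name): name is "scene" or "side" or "wrist"; returns a dict with "color" (480x640x3 uint8, red, green, blue), "fx", "fy", "cx", "cy" (pixels), "R" (3x3) and "t" (3): a world point X has camera coordinates R X + t; the wrist camera has in their place "tool_from_camera" (4x4, takes a point from camera to tool coordinates, whose origin is the TCP and whose axes are the flange's). Camera axes: x right, y down, z forward; pixel columns grow to the right and rows downward; lengths in m; the calibration is good to about 2 mm. A picture is of the moment at which its call begins: read the wrist's pose just before it. There is no depth.
- close_job(): hands the job in; it is judged then, once.
The state is a dict: "clock": time; "joint_pos": joint angles; "qvel": joint speeds; "tau": joint torques, N m; "tool_pos": TCP position; "orientation": TCP orientation; "force": force on the tool from outside, world axes, zero at the start; "moment": the same for the moment, N m; "opening": finger opening in m; "gripper_force": force on a finger pad.
Only numpy, scipy, OpenCV 4.12 (cv2) and the standard library are available. Lean on these libraries where they do the work, as an engineer would, in place of code of your own. Each camera call takes 0.05 s, during which the arm holds its last target. There are 200 camera calls.

## Task

Push the drawn-out pin of the blue drawbar coupling gently home until its head bears on the cheek. Then take the R-clip out of the orange rack and push its straight leg down through the pin's cross-hole, feeling for the hole without force, with the bent leg riding over the side of the pin, until the coil sits fully home on the pin; let go and leave everything else where it is.

Things in the scene. Friction and masses are not known exactly. Their poses are not given: they have to be found in the camera images.
- coupling: Fixed drawbar coupling: dark base 110 x 92 x 13 mm, two blue cheeks (y = 20..34 and -34..-20 mm, tops at z = 105 mm), grey tongue between them running to x = 69 mm, blue boss of 32 mm diameter at y = -44..-34 mm. Origin: under the base's middle, z up. The pin lies level along y, axis at x = 0, z = 85 mm, head at the +y end.
- pin (a joint): Slide of the steel pin: 0 = drawn out (starts at 0 to 0.008), 0.028 m = home, head against the cheek, a hard stop. It grows as the pin is pushed toward the coupling's -y, against about 6 N of friction, and stays where it is left. 12 to 15 N at the stop is enough.
- pin_head (a point): Centre of the outer face of the pin's round head (38 mm diameter, 8 mm thick), on the pin axis; moves with the pin, axes as the coupling's. Push this face toward the coupling's -y.
- pin_cross (a point): Point on the pin axis near the cross-hole; moves with the pin, axes always as the coupling's. The shank is 25 mm in diameter. The hole passes across the axis, roughly upright, 7 mm wide, mouth chamfered 0.5 mm; its middle is 30 mm from the shank's -y end. When home, this point is 36 mm from the boss.
- pin_top (a point): 12.5 mm straight above pin_cross, on the shank's top line. NOT measured: the hole's middle lies up to 12 mm to +y or -y of here (the shank sits differently in its head each time, but firmly), and the shank is rolled up to 0.1 rad either way, so the mouth is up to 1.3 mm to +x or -x. It rolls stiffly (0.06 N m) and turns with a leg that is pushed in.
- clip: Steel R-clip of 5 mm wire, 58 g, coil up in the rack. Origin: on the straight leg's axis, level with the coil's underside; z up along the leg, y along the coil's axis. Straight leg from the origin to z = -48 mm, flat end. Coil 28 mm in diameter, 15 mm thick in y, centred at x = 5, z = 14 mm. Home: origin 12 mm above the pin axis, coil resting on the shank, bent leg on either side.
- clip_tip (a point): Lower end of the clip's straight leg, 48 mm below the clip's origin. Axes as the clip's.
- clip_grip (a point): Point in the coil to grip, 19 mm above and 5 mm to +x of the clip's origin, midway between the coil's flat faces (15 mm apart along the clip's y). Axes as the clip's. Fingertips kept 8 mm or more above the clip's origin, opened to 40 mm or less, clear the cheek when the clip is home.
- clip_bow (a joint): Springing of the bent leg, on the clip's +x side: 0 = relaxed, grows as it spreads (rad, 2 N m/rad, 0.11 over the widest part of the pin). It bulges at x 17, z -13.5, narrows at x 10.9, z -22.5, flares to its end at x 17, z -34 (wire centres in the clip's frame, mm). Riding over the pin takes about 10 to 18 N of push.
- rack: Fixed orange clip rack: block 74 x 56 x 60 mm on a foot 94 x 56 x 8 mm, with one slot 31 mm long (x), 8.5 mm wide (y), 55 mm deep, open at the top, in which the clip's legs hang; the coil rests on the rim. The clip's origin stands about 10 mm to -x of the rack's middle. Origin: under its middle, z up.
- tape_yellow: Yellow tape measure, 31 x 59 x 48 mm, bystander. Origin under its middle.
- wax_tin: Round green tin, 68 mm diameter, 24 mm high, bystander. Origin under its middle.
- pin_hammer: Small hammer with a wooden handle, 102 x 218 x 25 mm, bystander, lying flat. Origin under its middle.
- driver_red: Red-handled screwdriver, 205 mm long, bystander, lying flat. Origin under its middle.
- driver_black: Black-handled screwdriver, 170 mm long, bystander, lying flat. Origin under its middle.
- offcut_1: Small brown wood offcut, 45 x 85 x 18 mm, bystander. Origin under its middle.
Mind the look-alikes: they are no part of the job. Of the things that look like the coupling, the smaller one is meant.

How it is judged:
By the outcome, as a careful person would: the job done as asked, in the order asked, and still so for the second after the job is handed in, with the robot touching nothing.
It also fails if it takes over 70 s, if anything falls off the work surface, if the arm or the gripper's body presses on something with over 40 N, if the wrist force passes 120 N, or if a joint passes its speed limit or range.

## Working session

There is one attempt and no reset: what is moved stays moved. The work goes in short steps, Python scripts to look and compute and a shell command to move; the robot and the scene stay as the last step left them, time stands still between calls to the robot, and variables do not carry over. Pictures are saved under pics/ and viewed, at most 10 in all, crops included, and the job is handed in when it is done.

```bash
mkdir -p pics; ls; python3 - <<'E'
from plant import *
import cv2,json
o=get_obs();print(o)
for n in ("scene","side","wrist"):
    s=snapshot(n);cv2.imwrite(f"pics/{n}0.png",s["color"][:,:,::-1])
    print(n,{k:(v.tolist() if hasattr(v,'tolist') else v) for k,v in s.items() if k!="color"})
E
```

```text
pics
{'clock': 0.0, 'joint_pos': array([ 8.51478063e+01,  2.05908033e+01,  6.33538632e-01, -2.05688162e-02,
       -7.01354455e+01, -1.65068842e+01]), 'qvel': array([-0.04015075, -0.03123828, -0.0076737 , -0.05914512, -0.08967733,
       -0.04595809]), 'tau': array([-1.60184412e-03, -5.82725644e+01,  2.93060732e+01,  6.99739739e+00,
        6.95276249e-03, -1.65095321e-04]), 'tool_pos': array([0.24577138, 0.62845369, 0.40372638]), 'orientation': array([ 1.79905616e+02, -7.80531394e-03, -2.13660764e+01]), 'force': array([-0.66551581,  0.68297509,  0.82954558]), 'moment': array([ 0.06218148,  0.01807058, -0.07310197]), 'gripper_force': 0.0, 'opening': 0.08754480532021953}
scene {'fx': 571.2452777908605, 'fy': 571.2452777908605, 'cx': 318.4909601076382, 'cy': 238.65179386955296, 'R': [[0.8432611618470168, -0.5374655629612696, -0.0064328493799281315], [-0.40956844818454563, -0.6347534004459026, -0.6552417926796692], [0.34808662595986417, 0.5551746475237221, -0.755391826521037]], 't': [-0.36433430685834195, 0.34501541289644383, 1.2475632625397264]}
side {'fx': 494.1993915549505, 'fy': 494.1993915549505, 'cx': 321.03233304344394, 'cy': 238.3361221641397, 'R': [[0.9532655613909051, -0.30177466452936813, 0.014724853624720004], [-0.16602399362739853, -0.5639204215482911, -0.8089683502466628], [0.252429798173852, 0.7687169895410043, -0.5876677522077618]], 't': [-0.47991707790499966, 0.22599433062587806, 1.186886259282503]}
wrist {'fx': 394.8035278131438, 'fy': 394.8035278131438, 'cx': 323.03631838963565, 'cy': 242.52985431351235, 'tool_from_camera': [[-7.754182234577861e-05, -0.952603720536052, -0.30421397996827404, 0.08276936164485825], [0.9999999968524542, -7.89784904169176e-05, -7.582223172359912e-06, 0.00042176482626177236], [-1.6803506897662694e-05, -0.30421397959868585, 0.9526037236618238, 0.02006066882352525], [0.0, 0.0, 0.0, 1.0]]}
```

View pics/scene0.png

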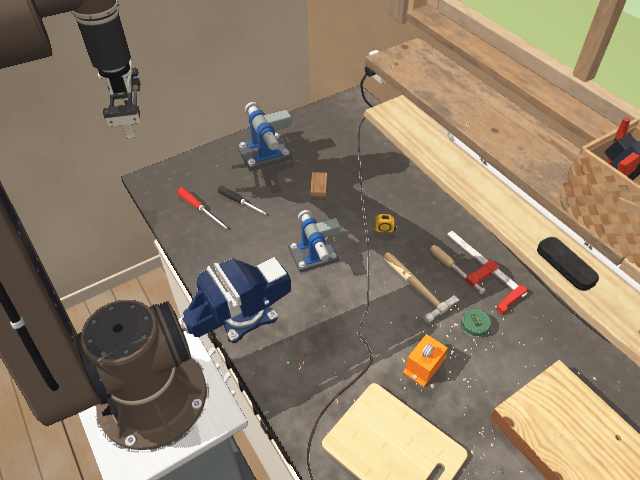

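View pics/side0.png

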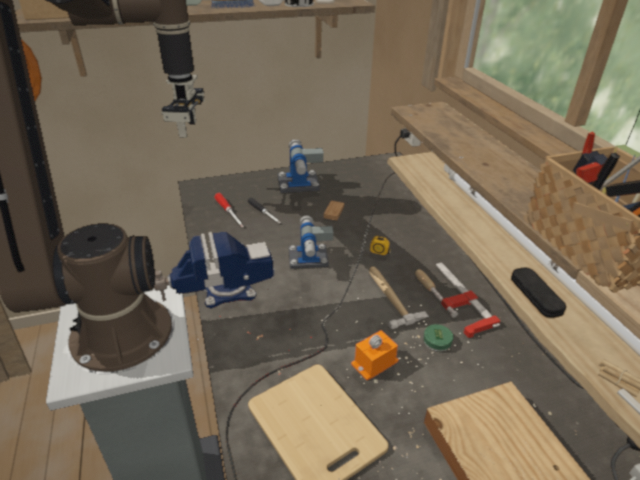

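The pictures show two couplings, a farther one at scene (263,140) and a nearer, apparently smaller one at (315,240). The orange rack with its clip is at scene (427,358). I'll enlarge the coupling and the rack.

```bash
python3 - <<'E'
import cv2,numpy as np
s=cv2.imread("pics/scene0.png");d=cv2.imread("pics/side0.png")
def c(im,x,y,w,h,k):return cv2.resize(im[y:y+h,x:x+w],None,fx=k,fy=k,interpolation=cv2.INTER_CUBIC)
# each 80x60 ->400x300
a=np.vstack([np.hstack([c(s,275,205,80,75,5)[:300*2],c(s,395,325,80,75,5)]),])
b=np.hstack([c(d,275,205,80,45,5),c(d,340,325,80,45,5)])
cv2.imwrite("pics/crop1.png",np.vstack([a,b]))
E
```

```text
(no output)
```

View pics/crop1.png

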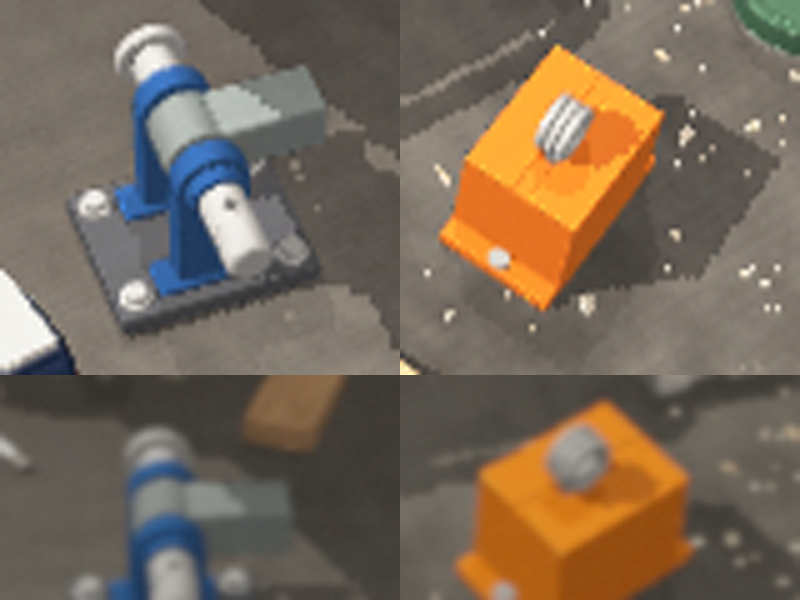

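The crop confirms the near coupling has its head at the far end and its cross-hole visible at crop (232,205), with the tongue to the right. The rack's slot runs along its upper-right to lower-left edge. I'll fit both poses.

```bash
cat > h.py <<'E'
import numpy as np, cv2
from scipy.optimize import least_squares
from scipy.spatial.transform import Rotation as Ro
from plant import *
np.set_printoptions(precision=4,suppress=True)
def cam(n):
    o=get_obs(); s=snapshot(n)
    if n=="wrist":
        T=np.eye(4);T[:3,:3]=Ro.from_euler('xyz',o["orientation"],degrees=True).as_matrix();T[:3,3]=o["tool_pos"]
        M=np.linalg.inv(T@np.array(s["tool_from_camera"])); s["R"]=M[:3,:3]; s["t"]=M[:3,3]
    return s
def proj(s,X):
    c=np.atleast_2d(X)@np.array(s["R"]).T+np.array(s["t"])
    return np.c_[s["fx"]*c[:,0]/c[:,2]+s["cx"],s["fy"]*c[:,1]/c[:,2]+s["cy"]]
def ray(s,uv):
    R=np.array(s["R"]);d=R.T@np.array([(uv[0]-s["cx"])/s["fx"],(uv[1]-s["cy"])/s["fy"],1]);return -R.T@np.array(s["t"]),d
def atz(s,uv,z):
    c,d=ray(s,uv);return c+d*(z-c[2])/d[2]
def W(p,X):
    c,n=np.cos(p[2]),np.sin(p[2]);X=np.atleast_2d(X)
    return np.c_[p[0]+c*X[:,0]-n*X[:,1],p[1]+n*X[:,0]+c*X[:,1],X[:,2]]
def fit(views,p0):
    f=lambda p:np.concatenate([(proj(s,W(p,X))-uv).ravel() for s,X,uv in views])
    r=least_squares(f,p0,loss='soft_l1');return r.x,f(r.x).reshape(-1,2)
def go(pos,rpy):
    "total shift (rows of full scale) and turn from the measured pose"
    o=get_obs();R=Ro.from_euler('xyz',o["orientation"],degrees=True);T=Ro.from_euler('xyz',rpy,degrees=True)
    print("shift/25mm",R.inv().apply(np.array(pos)-o["tool_pos"])/.025,"turn/6deg",(R.inv()*T).as_rotvec(degrees=True)/6)
E
python3 - <<'E'
from h import *
sc=cam("scene");sd=cam("side")
def px(c,o,u0=(0,0)):
    c=np.array(c,float)-u0;return (c+.5)/5-.5+np.array(o)
cX=np.array([[-55,-46,13],[-55,46,13],[55,-46,13]])/1e3
cu=px([[122,320],[68,200],[320,260]],(275,205))
p0=list(atz(sc,(316,247),.05)[:2])
for y in (0,.8,-.8,-1.6):
    p,r=fit([(sc,cX,cu)],p0+[y]);print("coup",p,np.degrees(p[2]),np.abs(r).max())
best=min((fit([(sc,cX,cu)],p0+[y]) for y in (0,.8,-.8,-1.6)),key=lambda q:np.abs(q[1]).max())
p=best[0]
names=["pin end slide0? y-?","boss -44","cheek+34"]
for y in (.034,-.044,): print(y,(proj(sc,W(p,[0,y,.085]))-[275,205])*5)
for nm,uv in (("hole",px([232,205],(275,205))),("head",px([150,45],(275,205))),("end",px([258,262],(275,205)))):
    # intersect with vertical plane x=0 of coupling (hole: top z .0975)
    c,d=ray(sc,uv);n=np.array([np.cos(p[2]),np.sin(p[2]),0]);X=c+d*((p[0]*n[0]+p[1]*n[1]-c@n)/(d@n))
    ax=np.array([-n[1],n[0],0]);print(nm,"y,z",(X-[p[0],p[1],0])@ax,X[2])
rX=np.array([[37,28,60],[37,-28,60],[-37,-28,60],[-37,28,60]])/1e3
u1=px([[558,45],[662,115],[573,228],[465,155]],(395,325),(400,0))
u2=px([[605,400],[690,475],[562,550],[480,475]],(340,325),(400,375))
q0=list(atz(sc,u1.mean(0),.06)[:2])
for k in range(4):
    q,r=fit([(sc,np.roll(rX,k,0),u1),(sd,np.roll(rX,k,0),u2)],q0+[-.8]);print("rack",k,q,np.degrees(q[2]),np.abs(r).max())
    q,r=fit([(sc,np.roll(rX,k,0),u1),(sd,np.roll(rX,k,0),u2)],q0+[.8]);print("rack",k,q,np.degrees(q[2]),np.abs(r).max())
E
```

```text
coup [ 0.512   0.1523 -0.1982] -11.353336256803813 1.0416751616583042
coup [ 0.512   0.1523 -0.1982] -11.353334032651015 1.041674319998208
coup [ 0.512   0.1523 -0.1982] -11.353343301781386 1.0416778343094393
coup [ 0.512   0.1523 -0.1982] -11.35333817923633 1.0416758923557836
0.034 [[164.3331  88.5581]]
-0.044 [[219.2069 196.228 ]]
hole y,z -0.058842553144753465 0.09611304445768676
head y,z 0.05745648512706289 0.09595334099948416
end y,z -0.093447962586823 0.09141455295369694
rack 0 [ 0.5485 -0.2609  0.3137] 17.976357818857537 0.9797844753452409
rack 0 [ 0.5485 -0.2609  0.3137] 17.976358257709755 0.9797843476593471
rack 1 [ 0.5482 -0.2602 -1.456 ] -83.42539334729601 8.627941486686382
rack 1 [ 0.5482 -0.2602 -1.456 ] -83.42536318273389 8.62793190516743
rack 2 [ 0.5485 -0.2609 -2.8278] -162.02364197174248 0.979784413316338
rack 2 [ 0.5531 -0.2566  0.1751] 10.031270976935309 43.26205481332801
rack 3 [ 0.5438 -0.2574 -1.4254] -81.67030790180654 43.466119091541714
rack 3 [ 0.5482 -0.2602  1.6856] 96.57565343440311 8.627608713806978
```

```bash
python3 - <<'E'
from h import *
go([.512,.152,.375],[180,0,-11.4])
E
```

```text
shift/25mm [16.8588 13.8743  1.1806] turn/6deg [ 0.0073 -0.0003 -1.6601]
```

```bash
python3 -m handwheel '[[-1,1,0.8,0,0,0,0],[-1,1,0.8,0.1,0,0,0],[-1,1,0.8,0.1,0,0,0],[-1,1,0.8,0.1,0,0,0],[-1,1,0.8,0.1,0,0,0]]'
python3 -m handwheel '[[-1,1,0.85,0.1,0,0,0],[-1,1,0.85,0.1,0,0,0],[-1,1,0.85,0.1,0,0,0],[-1,1,0.85,0.1,0,0,0],[-1,1,0.8,0.1,0,0,0]]'
python3 -m handwheel '[[-1,1,0.8,0.1,0,0,0],[-1,1,0.8,0.1,0,0,0],[-1,1,0.85,0.1,0,0,0],[-1,1,0.85,0,0,0,0],[-1,1,0.85,0,0,0,0]]'
python3 -m handwheel '[[-1,1,0.85,0,0,0,-0.8],[-1,0.85,0.85,0,0,0,-0.86],[-1,0,0,0,0,0,0],[-1,0,0,0,0,0,0]]'
python3 - <<'E'
from h import *
go([.512,.152,.375],[180,0,-11.4])
s=cam("wrist");cv2.imwrite("pics/w1.png",s["color"][:,:,::-1])
import pickle;pickle.dump(s,open("w1.pkl","wb"))
p=[.512,.1523,-.1982]
X=np.array([[-55,-46,13],[-55,46,13],[55,-46,13],[55,46,13],[0,60,85],[0,-90,85]])/1e3
print(proj(s,W(p,X)))
E
```

```text
clock: 0.88
tool_pos: [0.3263, 0.489, 0.3946]
orientation: [-180.0, 0.0, -21.4]
force: [0.6, 0.9, -0.0]
opening: 0.0431
gripper_force: 0.0
clock: 1.5
tool_pos: [0.4044, 0.3456, 0.3822]
orientation: [-180.0, -0.0, -21.4]
force: [0.7, 0.2, 0.4]
opening: 0.0006
gripper_force: 0.0
clock: 2.12
tool_pos: [0.483, 0.2035, 0.3747]
orientation: [-180.0, -0.0, -21.4]
force: [0.1, -0.0, 0.2]
opening: 0.0003
gripper_force: 0.0
clock: 2.62
tool_pos: [0.5124, 0.1492, 0.3746]
orientation: [-180.0, 0.0, -11.5]
force: [0.1, -0.7, 0.2]
opening: 0.0002
gripper_force: 0.0
shift/25mm [-0.0384 -0.1072 -0.0151] turn/6deg [-0.0008  0.0011 -0.0139]
[[368.9836 272.7052]
 [270.1676 272.9164]
 [373.2887 151.8939]
 [264.5714 152.1497]
 [234.4318 239.5149]
 [444.2647 239.0539]]
```

View pics/w1.png

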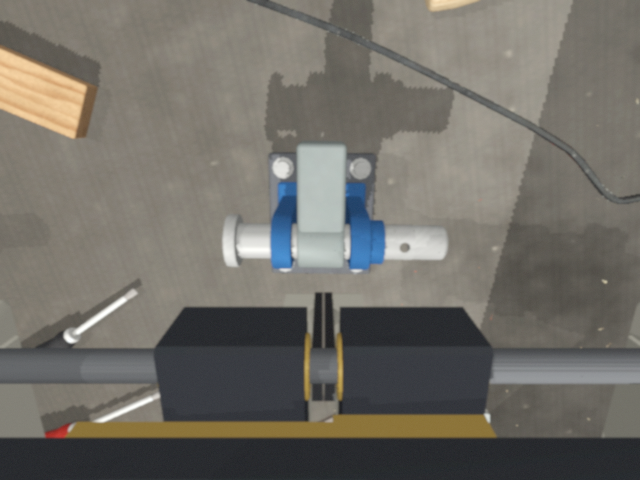

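The wrist view shows the coupling with the head at (231,240), the cross-hole at (405,247) and the base corners near (270,153) to (375,270). I'll enlarge it to refine the fit.

```bash
python3 - <<'E'
import cv2
i=cv2.imread("pics/w1.png")[140:285,215:460];cv2.imwrite("pics/w1c.png",cv2.resize(i,None,fx=3.2,fy=3.2,interpolation=cv2.INTER_CUBIC))
E
```

```text
(no output)
```

View pics/w1c.png

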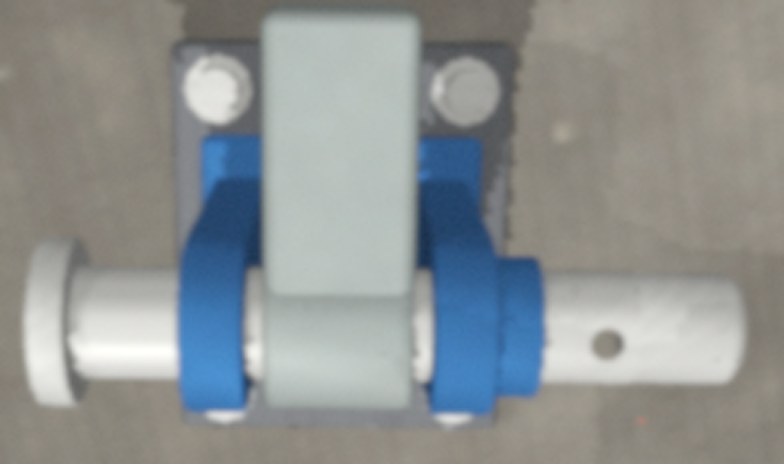

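```bash
python3 - <<'E'
from h import *
import pickle;s=pickle.load(open("w1.pkl","rb"))
px=lambda c:(np.array(c,float)+.5)/3.2-.5+[215,140]
B=np.array([[55,46,13],[55,-46,13],[-55,-46,13],[-55,46,13]])/1e3;bu=px([[175,44],[513,44],[495,425],[185,420]])
Y=np.array([[0,34,105],[0,20,105],[0,-20,105],[0,-34,105],[0,-44,101]])/1e3;yu=px([[181,0],[244,0],[437,0],[494,0],[541,0]])[:,0]
S=np.array([[12.5,-70,85],[-12.5,-70,85]])/1e3;sv=px([[0,272],[0,382]])[:,1]
def f(p): return np.r_[(proj(s,W(p,B))-bu).ravel(),proj(s,W(p,Y))[:,0]-yu,proj(s,W(p,S))[:,1]-sv]
r=least_squares(f,[.512,.152,-.198],loss='soft_l1');p=r.x;print(p,np.degrees(p[2]),f(p))
def loc(X):
    c,n=np.cos(p[2]),np.sin(p[2]);d=X-[p[0],p[1],0];return np.array([c*d[0]+n*d[1],-n*d[0]+c*d[1],d[2]])
print("hole",loc(atz(s,px([608,344]),.0975))," end",loc(atz(s,px([745,327]),.085)),"head",loc(atz(s,px([25,320]),.104)),loc(atz(s,px([85,320]),.104)))
E
```

```text
[ 0.5109  0.1507 -0.2134] -12.226374533731699 [-1.6805 -1.1566  1.3277  0.2738  0.5869  1.7035 -1.286   2.0839 -1.5277
 -0.2178 -0.5858  2.5655  1.9416  0.0498 -1.0451]
hole [-0.0002 -0.0576  0.0975]  end [ 0.0001 -0.0907  0.085 ] head [0.0056 0.0653 0.104 ] [0.0058 0.0529 0.104 ]
```

```bash
python3 -m handwheel '[[-1,0,-1,0,0,0,-0.09],[-1,0,-1,0,0,0,0],[-1,0,-1,0,0,0,0],[-1,0,-0.95,0,0,0,0],[-1,0,0,0,0,0,0]]' | head -3
python3 -m handwheel '[[-1,0,0,1,0,0,0],[-1,0,0,1,0,0,0],[-1,0,0,1,0,0,0],[-1,0,0,1,0,0,0],[-1,0,0,0.95,0,0,0]]'
python3 - <<'E'
from h import *
a=-.21;y=.1;go([.5109-np.sin(a)*y,.1507+np.cos(a)*y,.25],[180,0,-12])
s=cam("side");cv2.imwrite("pics/s1.png",cv2.resize(s["color"][120:270,240:440,::-1],None,fx=3,fy=3,interpolation=cv2.INTER_CUBIC))
E
```

```text
clock: 3.3
tool_pos: [0.5316, 0.2485, 0.3741]
orientation: [180.0, 0.0, -10.8]
clock: 3.92
tool_pos: [0.5313, 0.2461, 0.25]
orientation: [180.0, 0.0, -10.9]
force: [0.5, -0.0, 0.5]
opening: 0.0005
gripper_force: 0.0
shift/25mm [ 0.0002 -0.0961  0.0013] turn/6deg [0.0023 0.002  0.1883]
```

```bash
python3 -m handwheel '[[-1,0,0,0,0,0,0.19],[-1,0,0.2,0,0,0,0],[-1,0,0.2,0,0,0,0],[-1,0,0.1,0,0,0,0],[-1,0,0,0,0,0,0]]' | sed -n 2,4p
for i in 1; do python3 -m handwheel '[[-1,0,0.12,0,0,0,0],[-1,0,0.12,0,0,0,0],[-1,0,0,0,0,0,0]]' | sed -n 2,4p; done
python3 -m handwheel '[[-1,0,0.12,0,0,0,0],[-1,0,0.12,0,0,0,0],[-1,0,0,0,0,0,0]]' | sed -n 2,4p
```

```text
tool_pos: [0.5288, 0.2336, 0.2514]
orientation: [-180.0, -0.0, -12.0]
force: [0.5, 0.2, -0.2]
tool_pos: [0.5278, 0.229, 0.2513]
orientation: [-179.9, -0.1, -12.0]
force: [0.2, 4.6, 0.5]
tool_pos: [0.5265, 0.2232, 0.2513]
orientation: [-179.9, -0.1, -12.0]
force: [-0.1, 5.2, -0.7]
```

```bash
python3 -m handwheel '[[-1,0,0.12,0,0,0,0],[-1,0,0.12,0,0,0,0],[-1,0,0.12,0,0,0,0],[-1,0,0,0,0,0,0]]' | sed -n 2,4p
python3 -m handwheel '[[-1,0,0.06,0,0,0,0],[-1,0,0.06,0,0,0,0],[-1,0,0,0,0,0,0]]' | sed -n 2,4p
python3 -m handwheel '[[-1,0,0.04,0,0,0,0],[-1,0,0.03,0,0,0,0],[-1,0,0,0,0,0,0]]' | sed -n 2,4p
```

```text
tool_pos: [0.5247, 0.2143, 0.2513]
orientation: [-179.9, -0.1, -12.0]
force: [-0.4, 4.7, -0.1]
tool_pos: [0.5241, 0.2115, 0.2513]
orientation: [-179.9, -0.1, -12.0]
force: [-1.6, 5.2, -0.1]
tool_pos: [0.5237, 0.2099, 0.2513]
orientation: [-179.8, -0.1, -12.0]
force: [-1.4, 5.6, 0.8]
```

```bash

python3 -m handwheel '[[-1,0,0.04,0,0,0,0],[-1,0,0.04,0,0,0,0],[-1,0,0,0,0,0,0]]' | sed -n 2,4p
python3 -m handwheel '[[-1,0,0.04,0,0,0,0],[-1,0,0,0,0,0,0]]' | sed -n 2,4p
python3 -m handwheel '[[-1,0,0.03,0,0,0,0],[-1,0,0,0,0,0,0]]' | sed -n 2,4p
```

```text
tool_pos: [0.5235, 0.2089, 0.2514]
orientation: [-179.7, -0.1, -12.0]
force: [-2.2, 11.6, -2.5]
tool_pos: [0.5234, 0.2086, 0.2515]
orientation: [-179.6, -0.1, -12.0]
force: [-2.6, 14.2, -1.7]
tool_pos: [0.5233, 0.2084, 0.2515]
orientation: [-179.6, -0.1, -12.0]
force: [-2.3, 17.1, -3.1]
```

```bash

python3 -m handwheel '[[-1,0,-0.5,0,0,0,0],[-1,0,-0.5,0,0,0,0],[-1,0,0,-1,0,0,0],[-1,0,0,-1,0,0,0],[-1,0,0,-0.35,0,0,0]]' | sed -n 2,4p
python3 -m handwheel '[[-1,-0.2,1,0,0,0,0],[-1,-0.2,1,0,0,0,0],[-1,-0.2,1,0,0,0,0],[-1,-0.2,1,0,0,0,0],[-1,0,1,0,0,0,0]]' | sed -n 2,4p
python3 -m handwheel '[[-1,0,1,0,0,0,0],[-1,0,0.5,0,0,0,0],[-1,0,0,0,0,0,0],[-1,0,0,0,0,0,0]]' | sed -n 2,4p
python3 - <<'E'
from h import *
import pickle
s=cam("wrist");cv2.imwrite("pics/w2.png",cv2.resize(s["color"][150:300,150:450,::-1],None,fx=2.6,fy=2.6,interpolation=cv2.INTER_CUBIC))
pickle.dump(s,open("w2.pkl","wb"))
E
```

```text
tool_pos: [0.5282, 0.2298, 0.311]
orientation: [-179.9, -0.1, -12.0]
force: [0.5, 0.6, -0.8]
tool_pos: [0.4816, 0.1099, 0.3096]
orientation: [180.0, 0.0, -12.0]
force: [0.5, 0.4, 0.2]
tool_pos: [0.4748, 0.075, 0.3097]
orientation: [-180.0, -0.0, -12.0]
force: [1.2, 0.6, 0.3]
```

View pics/w2.png

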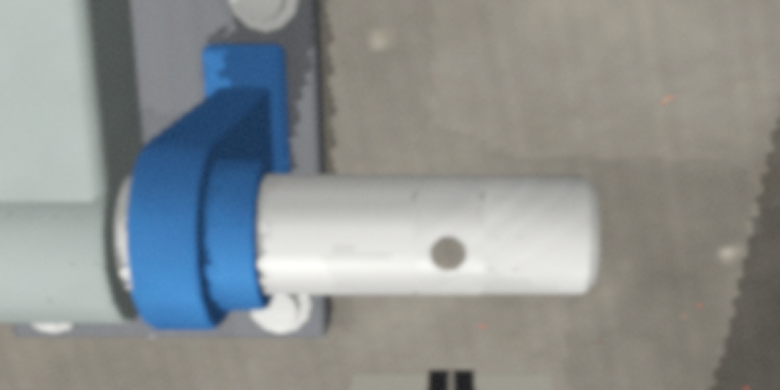

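The pin is now home. The hole sits at crop (448,253), with the shank edges at rows 176 and 294 and the shank end at column 598.

```bash
python3 - <<'E'
from h import *
import pickle;s=pickle.load(open("w2.pkl","rb"))
px=lambda c:(np.array(c,float)+.5)/2.6-.5+[150,150]
h=atz(s,px([448,253]),.0975);print("hole",h)
e1=atz(s,px([448,176]),.085);e2=atz(s,px([448,294]),.085);print("sil",e1,e2,np.linalg.norm(e1-e2))
print("end",atz(s,px([598,236]),.085),"cheek",atz(s,px([135,200]),.105), "boss", atz(s,px([262,236]),.1))
a=-.21;p=np.array([.5109,.1507])
for X in (h,e1,e2,atz(s,px([598,236]),.085),atz(s,px([258,236]),.1005)):
    d=X[:2]-p;print(np.cos(a)*d[0]+np.sin(a)*d[1],-np.sin(a)*d[0]+np.cos(a)*d[1])
# true axis from camera centre: tangent planes to r=12.5 cylinder at z=.085
c,_=ray(s,(0,0));xa=np.array([np.cos(a),np.sin(a),0])
al=[]
for v in (176,294):
    _,d=ray(s,px([448,v]));al.append(np.arctan2(d@xa,-d[2]))
m=np.mean(al);half=abs(al[0]-al[1])/2;D=.0125/np.sin(half);print("axis x_c via tangents:",(c[:2]-p)@xa[:2]+(c[2]-.085)*np.tan(m),"z of axis by size",c[2]-D*np.cos(m))
E
```

```text
hole [0.4934 0.0712 0.0975]
sil [0.5057 0.0686 0.085 ] [0.4804 0.074  0.085 ] 0.02583345826167366
end [0.4865 0.0407 0.085 ] cheek [0.5182 0.1256 0.105 ] boss [0.5051 0.1056 0.1   ]
-0.0005142108084267571 -0.08137122426661851
0.011984370433084066 -0.08134197791833171
-0.013849086302239789 -0.08133309750248635
-0.0008989376037236603 -0.11268425824891759
0.003920630739191246 -0.04467892998520669
axis x_c via tangents: -0.0007006301303164736 z of axis by size 0.0817685797287061
```

```bash

python3 -m handwheel '[[-0.2,0,0.8,-0.6,0,0,0],[-0.2,0.4,1,-0.6,0,0,0],[-0.2,0.4,1,0,0,0,0],[-0.2,0.4,1,0,0,0,0],[-0.2,0.4,1,0,0,0,0]]' | sed -n 2,4p
python3 -m handwheel '[[-0.2,0.4,1,0,0,0,0],[-0.2,0.4,1,0,0,0,0],[-0.2,0.4,1,0,0,0,0],[-0.2,0.4,1,0,0,0,0],[-0.2,0.4,1,0,0,0,0]]' | sed -n 2,4p
python3 -m handwheel '[[-0.2,0.5,1,0,0,0,0],[-0.2,0.5,1,0,0,0,0],[-0.2,0.4,0.4,0,0,0,0],[-0.2,0.2,0,0,0,0,-1],[-0.2,0,0,0,0,0,-1]]' | sed -n 2,4p
python3 -m handwheel '[[-0.2,0,0,0,0,0,-1],[-0.2,0,0,0,0,0,-1],[-0.2,0,0,0,0,0,-1],[-0.2,0,0,0,0,0,0],[-0.2,0,0,0,0,0,0]]'
python3 - <<'E'
from h import *
import pickle
s=cam("wrist");cv2.imwrite("pics/w3full.png",s["color"][:,:,::-1])
q=[.5485,-.2609,.3137]
print(proj(s,W(q,np.array([[37,28,60],[37,-28,60],[-37,-28,60],[-37,28,60],[5,0,74]])/1e3)))
pickle.dump(s,open("w3.pkl","wb"))
cv2.imwrite("pics/w3.png",cv2.resize(s["color"][120:350,200:460,::-1],None,fx=2.6,fy=2.6,interpolation=cv2.INTER_CUBIC))
E
```

```text
tool_pos: [0.4886, -0.0522, 0.3405]
orientation: [-180.0, -0.0, -12.0]
force: [-0.2, 0.7, 0.0]
tool_pos: [0.5115, -0.1849, 0.3405]
orientation: [180.0, -0.0, -12.0]
force: [0.2, 0.0, 0.6]
tool_pos: [0.5385, -0.2508, 0.3399]
orientation: [-180.0, 0.0, 0.2]
force: [0.1, 0.0, -0.0]
clock: 11.78
tool_pos: [0.5382, -0.2506, 0.3399]
orientation: [180.0, -0.0, 17.9]
force: [0.0, -0.9, 0.2]
opening: 0.0347
gripper_force: 0.0
[[299.6039 178.7724]
 [384.8343 178.6309]
 [380.0671 282.4583]
 [301.6409 282.5853]
 [342.5755 231.4233]]
```

View pics/w3.png

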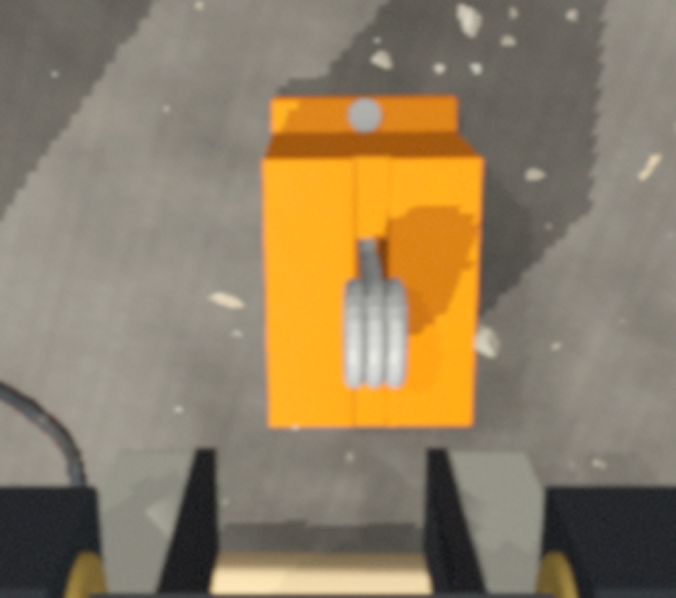

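The clip's bent leg points up in the image, so clip +x lies along tool x. The coil centre is at crop (375,335) and the rack top corners are at (265,157), (483,157), (473,427) and (268,427).

```bash
python3 - <<'E'
from h import *
import pickle;s=pickle.load(open("w3.pkl","rb"))
px=lambda c:(np.array(c,float)+.5)/2.6-.5+[200,120]
X=np.array([[37,28,60],[37,-28,60],[-37,-28,60],[-37,28,60]])/1e3
p,r=fit([(s,X,px([[265,157],[483,157],[473,427],[268,427]]))],[.5485,-.2609,.3137]);print(p,np.degrees(p[2]),r.ravel())
g=W(p,[-.005,0,.079])[0];print("grip by rack",g, "coil ends proj crop",(proj(s,W(p,np.array([[-5,0,88],[9,0,74],[-19,0,74],[-10,0,88]])/1e3))+.5-[200,120])*2.6-.5)
print("coil mid at z .08",atz(s,px([375.5,335]),.082))
print("fingertip mid in tool:", )
# tips: pixel rays to tool z=.178
T=np.array(s["tool_from_camera"])
for uv in ([205,450],[437,450]):
    u=px(uv);d=T[:3,:3]@np.array([(u[0]-s["cx"])/s["fx"],(u[1]-s["cy"])/s["fy"],1]);c=T[:3,3];print(c+d*(.178-c[2])/d[2])
go([g[0],g[1],.3],[180,0,np.degrees(p[2])])
E
```

```text
[ 0.5478 -0.2621  0.3137] 17.970975835506675 [-0.5647  0.1919  0.7212  0.0546 -0.3072 -0.1941  0.196  -0.0707]
grip by rack [ 0.5431 -0.2636  0.079 ] coil ends proj crop [[377.5415 350.804 ]
 [375.4092 278.8255]
 [373.8102 384.086 ]
 [377.2243 370.3795]]
coil mid at z .08 [ 0.5449 -0.2628  0.082 ]
fingertip mid in tool:
[ 0.009  -0.0192  0.178 ]
[0.009  0.0198 0.178 ]
shift/25mm [0.0244 0.5559 1.5945] turn/6deg [ 0.0007 -0.0016 -0.0111]
```

```bash

python3 -m handwheel '[[-0.2,0.02,0.56,0,0,0,0],[-0.2,0,0,1,0,0,0],[-0.2,0,0,1,0,0,0],[-0.2,0,0,1,0,0,0],[-0.2,0,0,0.5,0,0,0]]' | sed -n 2,4p
python3 -m handwheel '[[-0.2,0,0,0.2,0,0,0],[-0.2,0,0,0,0,0,0]]' | sed -n 2,4p
python3 - <<'E'
from h import *
go([.5431,-.2636,.2475],[180,0,18])
E
```

```text
tool_pos: [0.5428, -0.2644, 0.2507]
orientation: [-180.0, 0.1, 17.9]
force: [0.8, -0.6, 0.1]
tool_pos: [0.5433, -0.264, 0.2475]
orientation: [180.0, -0.0, 18.0]
force: [-0.0, 0.3, -0.6]
shift/25mm [-0.0015 -0.0192 -0.0007] turn/6deg [ 0.0028 -0.0021 -0.0006]
```

```bash

python3 -m handwheel '[[-1,0,0,0,0,0,0],[-1,0,0,0,0,0,0],[-1,0,0,0,0,0,0],[-1,0,0,0,0,0,0],[-1,0,0,0,0,0,0]]'
python3 -m handwheel '[[-1,0,0,-0.5,0,0,0],[-1,0,0,-0.8,0,0,0],[-1,0,0,-1,0,0,0],[-1,0,0,-1,0,0,0],[-1,0,0,-1,0,0,0]]'
python3 -m handwheel '[[-1,0,0,-0.5,0,0,0],[-1,0,0,0,0,0,0],[-1,0,0,0,0,0,0]]'
python3 - <<'E'
from h import *
go([.4934+.005*np.cos(.21),.0712-.005*np.sin(.21),.365],[180,0,-12])
for n in ("side",):
    s=cam(n);o=get_obs();u=proj(s,o["tool_pos"]-[0,0,.2])[0].astype(int);print(u)
    cv2.imwrite("pics/s3.png",cv2.resize(s["color"][u[1]-60:u[1]+60,u[0]-60:u[0]+60,::-1],None,fx=4,fy=4,interpolation=cv2.INTER_CUBIC))
s=cam("wrist");cv2.imwrite("pics/w4.png",cv2.resize(s["color"][200:400,220:430,::-1],None,fx=3,fy=3,interpolation=cv2.INTER_CUBIC))
import pickle;pickle.dump(s,open("w4.pkl","wb"))
E
```

```text
clock: 13.32
tool_pos: [0.5432, -0.2638, 0.2476]
orientation: [180.0, -0.0, 18.0]
force: [-0.7, 0.7, 4.7]
opening: 0.0149
gripper_force: 30.0
clock: 13.95
tool_pos: [0.5428, -0.2638, 0.356]
orientation: [-180.0, -0.0, 18.0]
force: [-0.0, -0.2, -0.3]
opening: 0.0148
gripper_force: 30.0
clock: 14.32
tool_pos: [0.5427, -0.2637, 0.3661]
orientation: [-179.9, 0.1, 18.0]
force: [-0.5, 0.9, -0.3]
opening: 0.0149
gripper_force: 30.0
shift/25mm [  2.4363 -13.2493   0.0551] turn/6deg [-0.0069  0.0142  4.9982]
[378 310]
```

View pics/w4.png

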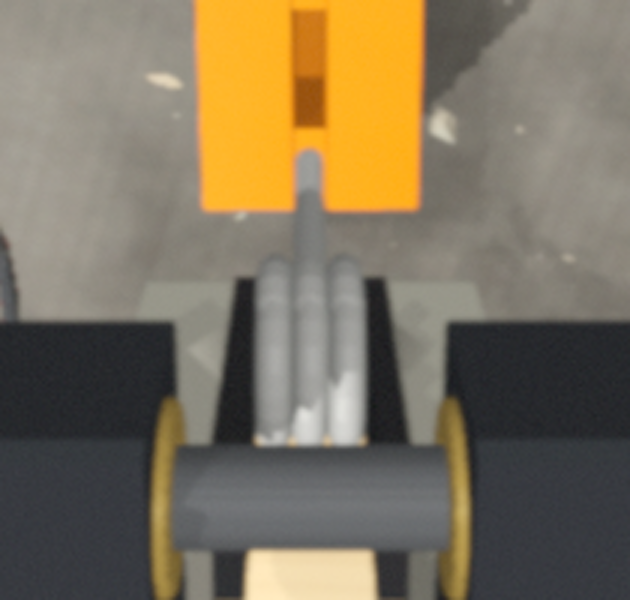

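```bash
python3 - <<'E'
from h import *
import pickle;s=pickle.load(open("w4.pkl","rb"))
Tc=np.linalg.inv(np.array(s["tool_from_camera"]))
def pr(X):
    c=np.atleast_2d(X)@Tc[:3,:3].T+Tc[:3,3];return s["fx"]*c[:,0]/c[:,2]+s["cx"],s["fy"]*c[:,1]/c[:,2]+s["cy"]
th=np.linspace(0,2*np.pi,361)
for x0 in (-.002,0,.002,.004):
    u,v=pr(np.c_[x0+.014*np.cos(th),0*th,.1735+.014*np.sin(th)])
    u2,v2=pr([[x0+.012,0,.2215],[x0+.0145,0,.2215]])
    print(x0,"coil top row crop",(v.min()-200)*3,"leg end",(v2-200)*3,(u2-220)*3)
print("tip row", (pr([[.0095,0,.178]])[1]-200)*3)
E
```

```text
-0.002 coil top row crop 263.6389111110321 leg end [170.7602 157.6843] [307.607  307.6006]
0 coil top row crop 251.06057272005592 leg end [160.307  147.1563] [307.6019 307.5954]
0.002 coil top row crop 238.3803677945868 leg end [149.7939 136.5677] [307.5967 307.5902]
0.004 coil top row crop 225.60354782690194 leg end [139.2206 125.9182] [307.5915 307.5849]
tip row [275.1453]
```

```bash

python3 -m handwheel '[[-1,0.2,-0.8,0,0,0,0.5],[-1,0,-1,0,0,0,0.5],[-1,0,-1,0,0,0,0.5],[-1,0,-1,0,0,0,0.5],[-1,0,-1,0,0,0,0.5]]' | sed -n 2,4p
python3 -m handwheel '[[-1,0,-1,0,0,0,0.5],[-1,0,-1,0,0,0,0.5],[-1,0,-1,0,0,0,0.5],[-1,0,-1,0,0,0,0.5],[-1,0,-1,0,0,0,0.5]]' | sed -n 2,4p
python3 - <<'E'
from h import *
go([.4983,.0702,.365],[180,0,-12])
E
```

```text
tool_pos: [0.5231, -0.1444, 0.3664]
orientation: [-180.0, 0.1, 2.9]
force: [0.5, 0.3, -0.2]
tool_pos: [0.5298, -0.0198, 0.3665]
orientation: [180.0, 0.1, -12.1]
force: [0.2, 0.6, -1.2]
shift/25mm [-1.9847 -3.2571  0.0589] turn/6deg [ 0.0058  0.0108 -0.0155]
```

```bash

python3 -m handwheel '[[-1,-0.5,-0.8,0,0,0,0],[-1,-0.5,-0.8,0,0,0,0],[-1,-0.5,-0.8,0,0,0,0],[-1,-0.5,-0.8,0,0,0,0],[-1,0,0,0,0,0,0]]' | sed -n 2,4p
python3 -m handwheel '[[-1,0,0,0.4,0,0,0],[-1,0,0,0.4,0,0,0],[-1,0,0,0,0,0,0],[-1,0,0,0,0,0,0]]' | sed -n 2,4p
python3 - <<'E'
from h import *
go([.4983,.0702,.345],[180,0,-12])
import pickle
s=cam("wrist");cv2.imwrite("pics/w5.png",cv2.resize(s["color"][180:400,190:460,::-1],None,fx=2.7,fy=2.7,interpolation=cv2.INTER_CUBIC))
pickle.dump(s,open("w5.pkl","wb"))
E
```

```text
tool_pos: [0.4972, 0.069, 0.3667]
orientation: [180.0, 0.0, -11.9]
force: [-0.5, -0.1, -0.7]
tool_pos: [0.4978, 0.0677, 0.347]
orientation: [180.0, 0.0, -12.0]
force: [0.8, -0.0, -0.2]
shift/25mm [-0.0015 -0.1018  0.0811] turn/6deg [ 0.0037  0.0019 -0.0047]
```

View pics/w5.png

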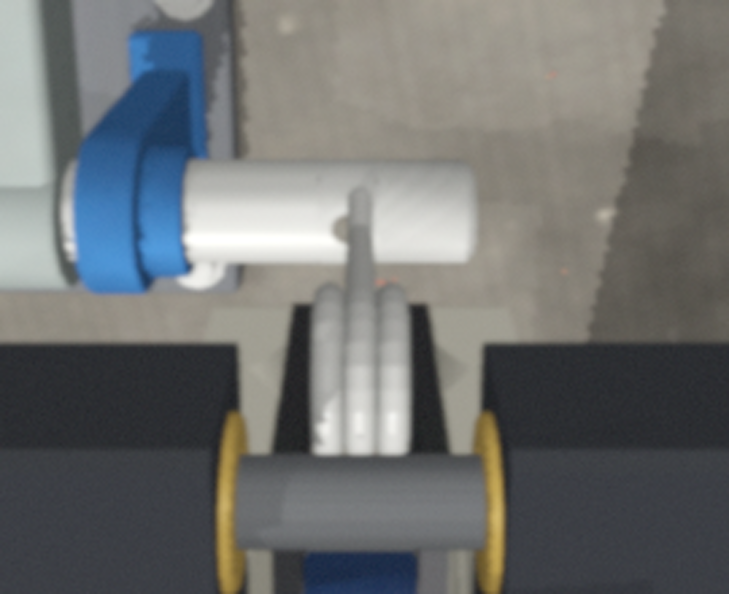

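```bash

python3 -m handwheel '[[-1,0,-0.1,0.2,0,0,0],[-1,0,0,0.2,0,0,0],[-1,0,0,0,0,0,0]]' | sed -n 2,4p
python3 -m handwheel '[[-1,0,0,0.04,0,0,0],[-1,0,0,0.04,0,0,0],[-1,0,0,0,0,0,0]]' | sed -n 2,4p
python3 -m handwheel '[[-1,0,0,0.04,0,0,0],[-1,0,0,0.04,0,0,0],[-1,0,0,0,0,0,0]]' | sed -n 2,4p
python3 - <<'E'
from h import *
go([.4983,.0702,.333],[180,0,-12])
E
```

```text
tool_pos: [0.498, 0.0704, 0.3366]
orientation: [180.0, 0.0, -12.0]
force: [0.3, 0.3, -0.6]
tool_pos: [0.4981, 0.0704, 0.3352]
orientation: [-180.0, -0.0, -12.0]
force: [-1.1, -0.2, -0.8]
tool_pos: [0.4981, 0.0704, 0.3331]
orientation: [180.0, 0.0, -12.0]
force: [-0.4, 0.7, 0.1]
shift/25mm [0.0084 0.0082 0.0022] turn/6deg [0.0012 0.0012 0.0002]
```

```bash

python3 -m handwheel '[[-1,0,0,0.04,0,0,0],[-1,0,0,0.03,0,0,0],[-1,0,0,0,0,0,0]]' | sed -n 2,4p
python3 -m handwheel '[[-1,0,0,0.04,0,0,0],[-1,0,0,0,0,0,0]]' | sed -n 2,4p
python3 - <<'E'
from h import *
print(get_obs()["moment"],get_obs()["force"])
E
```

```text
tool_pos: [0.4981, 0.0704, 0.3314]
orientation: [180.0, 0.0, -12.0]
force: [-0.1, 0.6, 0.8]
tool_pos: [0.4981, 0.0705, 0.3303]
orientation: [180.0, 0.0, -12.0]
force: [-0.3, 0.7, -0.2]
[0.0309 0.0129 0.0046] [-0.2763  0.6851 -0.1998]
```

```bash

for k in 1; do python3 -m handwheel '[[-1,0,0,0.04,0,0,0],[-1,0,0,0.04,0,0,0],[-1,0,0,0,0,0,0]]' | sed -n 2,4p; done
python3 -m handwheel '[[-1,0,0,0.04,0,0,0],[-1,0,0,0.04,0,0,0],[-1,0,0,0,0,0,0]]' | sed -n 2,4p
```

```text
tool_pos: [0.4981, 0.0704, 0.3283]
orientation: [180.0, 0.0, -12.0]
force: [0.3, -0.1, -0.4]
tool_pos: [0.4981, 0.0704, 0.3263]
orientation: [180.0, 0.0, -12.0]
force: [-0.2, 0.6, 0.3]
```

```bash

python3 -m handwheel '[[-1,0,0,0.08,0,0,0],[-1,0,0,0.08,0,0,0],[-1,0,0,0,0,0,0]]' | sed -n 2,4p
python3 -m handwheel '[[-1,0,0,0.08,0,0,0],[-1,0,0,0.08,0,0,0],[-1,0,0,0.08,0,0,0],[-1,0,0,0,0,0,0]]' | sed -n 2,4p
python3 -m handwheel '[[-1,0,0,0.08,0,0,0],[-1,0,0,0.08,0,0,0],[-1,0,0,0,0,0,0]]' | sed -n 2,4p
```

```text
tool_pos: [0.4981, 0.0704, 0.3222]
orientation: [180.0, 0.0, -12.0]
force: [-0.2, -0.0, -0.9]
tool_pos: [0.4981, 0.0704, 0.3162]
orientation: [180.0, 0.0, -12.0]
force: [0.6, 0.1, -0.1]
tool_pos: [0.4981, 0.0704, 0.3122]
orientation: [180.0, 0.0, -12.0]
force: [0.1, 0.5, -0.8]
```

```bash

python3 -m handwheel '[[-1,0,0,0.08,0,0,0],[-1,0,0,0.08,0,0,0],[-1,0,0,0,0,0,0]]' | sed -n 2,4p
python3 -m handwheel '[[-1,0,0,0.08,0,0,0],[-1,0,0,0.08,0,0,0],[-1,0,0,0,0,0,0]]' | sed -n 2,4p
python3 -m handwheel '[[-1,0,0,0.08,0,0,0],[-1,0,0,0.08,0,0,0],[-1,0,0,0,0,0,0]]' | sed -n 2,4p
```

```text
tool_pos: [0.4981, 0.0704, 0.3082]
orientation: [180.0, 0.0, -12.0]
force: [0.1, 1.0, -0.0]
tool_pos: [0.4983, 0.0705, 0.3044]
orientation: [-180.0, -0.0, -12.0]
force: [0.9, -0.6, 0.1]
tool_pos: [0.4984, 0.0705, 0.3004]
orientation: [-180.0, -0.0, -12.0]
force: [2.5, -0.4, -0.3]
```

```bash

python3 -m handwheel '[[-1,0,0,0.08,0,0,0],[-1,0,0,0.04,0,0,0],[-1,0,0,0,0,0,0]]' | sed -n 2,4p
python3 -m handwheel '[[-1,0,0,0.08,0,0,0],[-1,0,0,0.04,0,0,0],[-1,0,0,0,0,0,0]]' | sed -n 2,4p
python3 -m handwheel '[[-1,0,0,0.08,0,0,0],[-1,0,0,0,0,0,0]]' | sed -n 2,4p
python3 -m handwheel '[[-1,0,0,0.08,0,0,0],[-1,0,0,0,0,0,0]]'
```

```text
tool_pos: [0.4983, 0.0705, 0.2974]
orientation: [-180.0, -0.0, -12.0]
force: [3.1, -1.6, -0.6]
tool_pos: [0.4982, 0.0704, 0.2943]
orientation: [180.0, 0.0, -12.0]
force: [4.8, -2.1, -0.1]
tool_pos: [0.498, 0.0704, 0.292]
orientation: [180.0, 0.0, -12.0]
force: [4.4, -0.6, -2.8]
clock: 22.98
tool_pos: [0.498, 0.0704, 0.2901]
orientation: [180.0, 0.0, -12.0]
force: [4.8, -0.6, -1.4]
opening: 0.0153
gripper_force: 30.0
```

```bash

python3 -m handwheel '[[-1,0,0,0.06,0,0,0],[-1,0,0,0,0,0,0]]' | sed -n 2,6p
python3 -m handwheel '[[-1,0,0,0.06,0,0,0],[-1,0,0,0,0,0,0]]' | sed -n 2,6p
python3 - <<'E'
from h import *
print(get_obs()["moment"])
s=cam("side");u=proj(s,[.4983,.07,.1])[0].astype(int)
a=cv2.resize(s["color"][u[1]-40:u[1]+40,u[0]-40:u[0]+40,::-1],(400,400),interpolation=cv2.INTER_CUBIC)
s=cam("scene");u=proj(s,[.4983,.07,.1])[0].astype(int)
b=cv2.resize(s["color"][u[1]-40:u[1]+40,u[0]-40:u[0]+40,::-1],(400,400),interpolation=cv2.INTER_CUBIC)
cv2.imwrite("pics/f1.png",np.hstack([a,b]))
E
```

```text
tool_pos: [0.4979, 0.0704, 0.2886]
orientation: [180.0, 0.0, -12.0]
force: [3.2, -1.6, -4.0]
opening: 0.0146
gripper_force: 30.0
tool_pos: [0.4979, 0.0704, 0.2871]
orientation: [180.0, 0.0, -12.0]
force: [4.1, -0.4, -2.0]
opening: 0.0148
gripper_force: 30.0
[-0.1723 -1.1091 -0.0536]
```

View pics/f1.png

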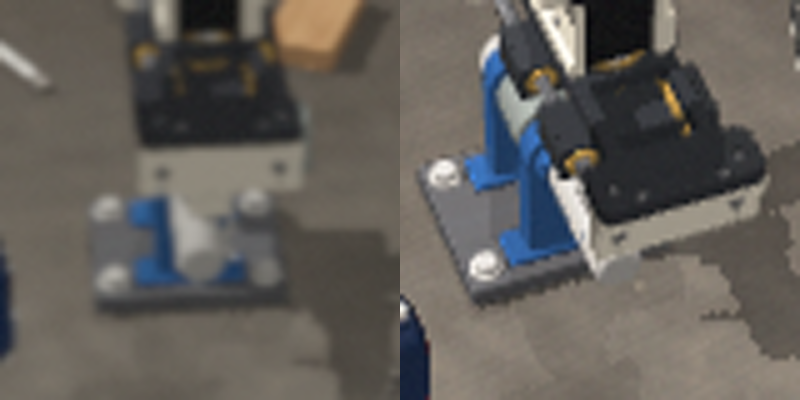

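The gripper hides the clip in both views, so from here I go by force.

```bash

python3 -m handwheel '[[-1,0,0,0.06,0,0,0],[-1,0,0,0,0,0,0]]' | sed -n 2,5p
python3 -m handwheel '[[-1,0,0,0.04,0,0,0],[-1,0,0,0,0,0,0]]' | sed -n 2,5p
python3 -m handwheel '[[-1,0,0,0.04,0,0,0],[-1,0,0,0,0,0,0]]' | sed -n 2,5p
```

```text
tool_pos: [0.4979, 0.0704, 0.2857]
orientation: [180.0, 0.0, -12.0]
force: [1.3, 0.3, -1.9]
opening: 0.0148
tool_pos: [0.4979, 0.0704, 0.2848]
orientation: [180.0, 0.0, -12.0]
force: [0.3, -0.4, -1.3]
opening: 0.0145
tool_pos: [0.4981, 0.0704, 0.284]
orientation: [180.0, 0.0, -12.0]
force: [-0.2, -0.5, 2.3]
opening: 0.0148
```

```bash

python3 -m handwheel '[[-1,0,0,0.04,0,0,0],[-1,0,0,0,0,0,0]]' | sed -n 2,5p
python3 -m handwheel '[[-1,0,0,0.04,0,0,0],[-1,0,0,0,0,0,0]]' | sed -n 2,5p
python3 -m handwheel '[[-1,0,0,0.04,0,0,0],[-1,0,0,0,0,0,0]]' | sed -n 2,5p
```

```text
tool_pos: [0.4982, 0.0703, 0.2834]
orientation: [180.0, -0.0, -12.0]
force: [-2.1, -1.2, 6.9]
opening: 0.0147
tool_pos: [0.4983, 0.0703, 0.2829]
orientation: [180.0, -0.0, -12.0]
force: [-2.5, -1.9, 11.1]
opening: 0.0147
tool_pos: [0.4985, 0.0702, 0.2824]
orientation: [180.0, -0.1, -12.0]
force: [-3.3, -3.5, 14.4]
opening: 0.0149
```

```bash

python3 -m handwheel '[[-1,0,0,0.04,0,0,0],[-1,0,0,0,0,0,0]]' | sed -n 2,5p
python3 -m handwheel '[[-1,0,0,0.04,0,0,0],[-1,0,0,0,0,0,0]]' | sed -n 2,5p
python3 -m handwheel '[[-1,0,0,0.03,0,0,0],[-1,0,0,0,0,0,0]]' | sed -n 2,5p
```

```text
tool_pos: [0.4988, 0.0701, 0.2819]
orientation: [180.0, -0.1, -11.9]
force: [-2.9, -3.6, 18.4]
opening: 0.0147
tool_pos: [0.4989, 0.0701, 0.2813]
orientation: [180.0, -0.2, -11.9]
force: [-4.4, -4.8, 21.7]
opening: 0.0148
tool_pos: [0.499, 0.0701, 0.281]
orientation: [-180.0, -0.2, -11.9]
force: [-5.4, -5.3, 24.8]
opening: 0.0146
```

```bash

python3 -m handwheel '[[-1,0,0,-0.1,0,0,0],[-1,0,0,0,0,0,0]]' | sed -n 2,5p
python3 -m handwheel '[[-0.2,0,0,0,0,0,0],[-0.2,0,0,0,0,0,0],[-0.2,0,0,0,0,0,0]]'
```

```text
tool_pos: [0.4987, 0.0702, 0.2824]
orientation: [-180.0, -0.1, -12.0]
force: [-1.9, -3.2, 12.9]
opening: 0.0147
clock: 26.45
tool_pos: [0.498, 0.0705, 0.2803]
orientation: [180.0, 0.0, -12.0]
force: [0.8, -0.5, -0.1]
opening: 0.034
gripper_force: 0.0
```

```bash

python3 -m handwheel '[[-0.2,0,0,-0.4,0,0,0],[-0.2,0,0,-1,0,0,0],[-0.2,0,0,-1,0,0,0],[-0.2,0,0,-1,0,0,0],[-0.2,0,0,0,0,0,0]]' | sed -n 2,5p
python3 - <<'E'
from h import *
import pickle
s={n:cam(n) for n in ("wrist","side","scene")};pickle.dump(s,open("end.pkl","wb"))
for n in s: cv2.imwrite(f"pics/end_{n}.png",s[n]["color"][:,:,::-1])
h=np.array([.4934,.0712,0]);a=-.21;xa=np.array([np.cos(a),np.sin(a),0]);ya=np.array([-np.sin(a),np.cos(a),0])
th=np.linspace(0,2*np.pi,73)
w=s["wrist"];g=w["color"].astype(int)
for dz in (0,.003,.006,.01):
    P=[]
    for y in (-.0075,.0075): P+= [h+ya*y+xa*(.005+.014*np.cos(t))+[0,0,.097+dz+.014+.014*np.sin(t)] for t in th]
    u=proj(w,np.array(P));print("coil box if high by",dz,u.min(0),u.max(0))
    e=proj(w,[h+xa*(.017)+[0,0,.097+dz-.034],h-[0,0,-(.097+dz-.048)]]);print(e)
u=proj(w,h+[0,0,.11])[0].astype(int);print(u)
for r in range(u[1]-30,u[1]+40,3): print(r,g[r,u[0]-24:u[0]+25:3].sum(1)//3)
E
```

```text
tool_pos: [0.4987, 0.0707, 0.3683]
orientation: [-179.9, -0.2, -12.0]
force: [-0.2, -0.4, 0.1]
opening: 0.0353
coil box if high by 0 [311.9916 232.7478] [336.9303 276.8095]
[[324.4053 218.1968]
 [324.35   234.8182]]
coil box if high by 0.003 [311.8442 234.0712] [337.087  278.6492]
[[324.4084 219.1824]
 [324.3525 235.8988]]
coil box if high by 0.006 [311.6931 235.4255] [337.2476 280.5334]
[[324.4117 220.1876]
 [324.355  236.9995]]
coil box if high by 0.01 [311.4858 237.2812] [337.4679 283.1154]
[[324.4161 221.5594]
 [324.3585 238.4995]]
[324 261]
231 [137 137 136 136 137 160 142 146 161 132 159 158 135 137 138 134 136]
234 [151 150 150 150 148 167 150 152 169 141 164 169 143 144 143 142 143]
237 [169 168 168 168 162 175 160 162 174 149 165 172 155 160 158 159 156]
240 [176 175 174 174 169 189 169 159 181 158 171 180 157 171 171 167 164]
243 [189 189 189 189 181 197 177 165 185 160 174 185 159 182 179 178 179]
246 [209 210 210 208 198 207 188 170 203 175 183 204 176 193 194 195 191]
249 [222 222 222 222 210 210 193 169 206 181 183 205 179 205 203 203 203]
252 [227 227 227 227 214 215 2
[... 527 characters left out ...]
3 141 143 142 140 140 141 140 139]
276 [153 152 149 149 150 151 146 142 141 142 140 143 143 144 142 140 138]
279 [151 149 150 149 150 149 146 144 140 142 138 143 144 142 140 136 140]
282 [148 149 147 148 148 145 146 143 141 142 139 145 147 143 142 143 142]
285 [143 145 144 144 143 145 147 145 142 145 146 146 146 145 144 144 144]
288 [142 144 144 145 146 146 146 146 144 147 147 144 145 146 147 146 143]
291 [140 143 145 142 146 145 146 145 146 148 151 149 149 147 148 148 147]
294 [139 142 142 144 148 146 148 148 150 149 150 149 149 151 149 149 151]
297 [140 143 148 147 151 152 151 152 153 150 151 150 151 152 151 152 155]
300 [144 145 148 149 151 151 152 152 153 150 151 151 151 155 155 155 156]
```

```bash

python3 - <<'E'
from h import *
import pickle
s=pickle.load(open("end.pkl","rb"));g=s["wrist"]["color"].astype(int)
for r in range(203,236,2): print(r,g[r,306:344:2].sum(1)//3)
h=np.array([.4934,.0712,0]);a=-.21;xa=np.array([np.cos(a),np.sin(a),0]);ya=np.array([-np.sin(a),np.cos(a),0]);th=np.linspace(0,2*np.pi,73)
for n in ("scene","side"):
    w=s[n];
    for dz in (0,.004,.01):
        P=[h+ya*y+xa*(.005+.014*np.cos(t))+[0,0,.097+dz+.014+.014*np.sin(t)] for t in th for y in (-.0075,.0075)]
        u=proj(w,np.array(P));print(n,dz,u.min(0),u.max(0))
    c=u.mean(0).astype(int);print(c)
    for r in range(c[1]-20,c[1]+16): print(r,w["color"][r,c[0]-14:c[0]+16:2].astype(int).sum(1)//3)
E
```

```text
203 [136 136 137 136 138 141 143 146 146 149 146 145 144 144 145 146 144 143
 146]
205 [135 136 137 137 136 140 146 149 147 145 145 144 144 142 142 144 143 142
 144]
207 [137 139 139 137 138 140 144 147 145 145 145 145 144 141 142 142 143 143
 142]
209 [136 136 139 139 137 138 139 145 146 145 148 146 142 143 143 146 146 143
 142]
211 [138 139 140 140 138 138 140 144 146 147 149 146 144 143 145 144 145 143
 141]
213 [139 140 139 140 138 138 141 142 144 147 150 148 147 147 146 145 146 144
 140]
215 [137 137 139 142 140 139 141 143 141 142 143 145 148 145 145 147 146 144
 143]
217 [138 138 139 143 141 140 141 143 142 139 141 144 142 142 144 145 145 146
 143]
219 [140 141 140 141 140 140 139 145 143 141 141 144 143 144 140 142 142 143
 141]
221 [143 142 142 142 144 141 139 142 142 137 140 145 144 142 140 138 138 137
 137]
223 [143 142 143 145 145 143 132 120 119 125 138 143 144 140 141 138 136 135
 134]
225 [144 143 143 143 143 141 132 114 116 120 131 139 138 136 138 138 136 136
 136]
227 [144 144 140 137 139 138 129 119 130 132 128 131 139 142 136 138 138 138
 137]
229 [143 140 139 134 
[... 4651 characters left out ...]
177 141 124 129 136 110 134 157 139  92]
246 [102  99  75  65 140 177 144 121 144 136 109 136 133 124  92]
247 [ 98  95  75  63 136 176 144 122 143 126 113 125 115 112  85]
248 [ 92  94  75  61 134 174 150 123 128 118 112  98 104 100  75]
249 [ 92  91  76  60 132 172 162 134 119 103  95  77  79  76  68]
250 [ 89  83  74  61 125 167 167 151 115  90  89  70  67  66  65]
251 [ 87  76  71  61 113 161 170 158 123  89  92  73  68  68  67]
252 [ 93  87  79  61 106 161 171 158 128  97 100  86  77  77  71]
253 [ 96  90  81  61  96 162 169 157 129 105 100  94  91  91  81]
254 [ 95  89  82  61  92 161 165 154 128 100  96  95  95  96  86]
255 [ 93  87  82  58  89 158 152 142 125  97  91  93  95  96  84]
```

```bash

python3 - <<'E'
from h import *
import pickle
w=cam("wrist");g=w["color"].astype(int);print(get_obs()["tool_pos"],get_obs()["orientation"])
pickle.dump(w,open("end2.pkl","wb"))
h=np.array([.4934,.0712,0]);a=-.21;xa=np.array([np.cos(a),np.sin(a),0]);ya=np.array([-np.sin(a),np.cos(a),0])
def clip(th,dx,dz):  # th tilt toward +x about point on pin axis
    th=np.radians(th);f=lambda x,z:h+xa*(dx+x*np.cos(th)+z*np.sin(th))+np.array([0,0,.085+dz-x*np.sin(th)+z*np.cos(th)])
    t=np.linspace(0,2*np.pi,121)
    c=proj(w,np.array([f(.005+.014*np.cos(q),.026+.014*np.sin(q)) for q in t]))
    e=proj(w,np.array([f(.0195,-.022),f(.0162,-.0235)]))
    return c[:,1].min(),c[:,1].max(),e[:,1]
for th in (0,4,8,12): print(th,clip(th,0,0))
x=np.array([h+xa*k+[0,0,.085] for k in (-.0125,.0125)]);print("shank edges pred",proj(w,x)[:,1])
for r in range(214,282,2): print(r,g[r,[290,296,300,314,315,316,319,320,321,322,324,326,331,345,350]].sum(1)//3)
E
```

```text
[0.4979 0.0703 0.3651] [179.9658   0.0559 -12.0081]
0 (np.float64(231.28927988528534), np.float64(275.8988674644361), array([213.2128, 217.0893]))
4 (np.float64(228.34253630818702), np.float64(272.9830460553625), array([214.8895, 218.9333]))
8 (np.float64(225.39835269404304), np.float64(270.02772653988103), array([216.698 , 220.8903]))
12 (np.float64(222.45657782943573), np.float64(267.075053452651), array([218.6288, 222.9512]))
shank edges pred [264.7735 230.6735]
214 [139 138 139 140 140 139 140 141 139 140 142 144 145 145 138]
216 [138 137 140 141 141 140 142 142 140 142 141 143 142 144 138]
218 [139 137 141 140 140 141 149 150 145 142 142 145 142 144 137]
220 [138 137 141 142 140 138 135 133 131 134 141 144 142 142 138]
222 [138 138 140 143 141 132 117 116 118 119 136 142 142 137 134]
224 [139 141 141 141 137 130 116 120 121 121 128 138 139 136 134]
226 [139 142 142 138 131 125 130 139 143 141 130 128 142 136 134]
228 [139 144 142 148 142 134 142 150 153 153 138 130 153 136 134]
230 [133 135 134 162 155 143 150 159 163 163 148 134 160 135 131]
232 [146 145 146 165 160 149 153 161
[... 913 characters left out ...]
219 180 192 212 227 222 189 226 224 224]
262 [226 227 226 220 221 214 177 186 204 215 215 190 217 217 217]
264 [214 215 214 219 218 213 173 181 199 211 213 190 214 206 208]
266 [172 177 175 215 216 211 170 176 193 204 207 181 205 165 169]
268 [134 144 145 196 199 192 155 159 169 182 188 157 167 137 141]
270 [134 146 149 156 156 154 149 147 149 149 148 143 144 138 142]
272 [135 149 151 152 152 150 146 143 143 142 142 141 141 140 144]
274 [133 149 152 151 150 148 142 143 142 142 143 141 143 139 143]
276 [138 149 152 149 147 146 143 141 140 141 142 141 141 139 144]
278 [144 149 149 146 148 147 145 141 140 140 142 141 143 139 146]
280 [146 147 150 147 148 146 143 142 140 140 141 142 145 143 147]
```

The coil is down on the shank at home height. It leans about 8–9° toward +x, because my firm press 5 mm off the axis rolled the pin. I'll regrip lightly and nudge it upright.

```bash

python3 -m handwheel '[[-0.2,0.17,0,1,0,0,0],[-0.2,0,0,1,0,0,0],[-0.2,0,0,0.8,0,0,0],[-0.2,0,0,0.2,0,0,0],[-0.2,0,0,0.19,0,0,0]]' | sed -n 2,5p
python3 -m handwheel '[[-1,0,0,0,0,0,0],[-1,0,0,0,0,0,0],[-1,0,0,0,0,0,0],[-1,0,0,0,0,0,0]]' | sed -n 2,6p
python3 -m handwheel '[[-1,-0.06,0,0,0,0,0],[-1,-0.06,0,0,0,0,0],[-1,-0.04,0,0,0,0,0],[-1,0,0,0,0,0,0]]' | sed -n 2,6p
python3 - <<'E'
from h import *
print(get_obs()["moment"]);go([.4983,.0702,.2845],[180,0,-12])
E
```

```text
tool_pos: [0.5025, 0.0697, 0.2858]
orientation: [180.0, 0.0, -12.0]
force: [-0.3, 0.4, 0.1]
opening: 0.0348
tool_pos: [0.5025, 0.0696, 0.2863]
orientation: [-180.0, -0.0, -12.0]
force: [0.4, -0.6, 1.4]
opening: 0.0148
gripper_force: 29.9
tool_pos: [0.4997, 0.0705, 0.2868]
orientation: [-179.9, -0.2, -11.9]
force: [6.8, -3.3, 0.1]
opening: 0.0146
gripper_force: 30.0
[-1.6041 -2.9578 -0.0162]
shift/25mm [-0.0524  0.0248  0.0921] turn/6deg [-0.0104 -0.0354  0.0089]
```

```bash

python3 -m handwheel '[[-1,-0.04,0,0,0,0,0],[-1,-0.02,0,0,0,0,0],[-1,0,0,0,0,0,0]]' | sed -n 2,4p
python3 -m handwheel '[[-0.2,0,0,0,0,0,0],[-0.2,0,0,0,0,0,0],[-0.2,0,0,0,0,0,0]]' | sed -n 2,5p
python3 -m handwheel '[[-0.2,0,0,-0.4,0,0,0],[-0.2,0,0,-1,0,0,0],[-0.2,0,0,-1,0,0,0],[-0.2,0,0,-0.8,0,0,0],[-0.2,0,0,0,0,0,0]]' | sed -n 2,4p
python3 -m handwheel '[[-0.2,0,0,0,0,0,0],[-0.2,0,0,0,0,0,0]]' | sed -n 1,4p
python3 - <<'E'
from h import *
w=cam("wrist");g=w["color"].astype(int)
h=np.array([.4934,.0712,0]);a=-.21;xa=np.array([np.cos(a),np.sin(a),0])
def clip(th):
    th=np.radians(th);f=lambda x,z:h+xa*(x*np.cos(th)+z*np.sin(th))+np.array([0,0,.085-x*np.sin(th)+z*np.cos(th)])
    c=proj(w,np.array([f(.005+.014*np.cos(q),.026+.014*np.sin(q)) for q in np.linspace(0,6.28,121)]))
    return c[:,1].min(),c[:,1].max(),proj(w,f(.0195,-.022))[:,1]
for th in (0,4,8): print(th,clip(th))
print("shank pred",proj(w,np.array([h+xa*k+[0,0,.085] for k in (-.0125,.0125)])))
c=int(proj(w,h+[0,0,.11])[0,0]);print(c)
for r in range(210,284,2): print(r,g[r,[c-30,c-26,c-9,c-8,c-5,c-3,c-2,c,c+2,c+7,c+21,c+26]].sum(1)//3)
E
```

```text
tool_pos: [0.4986, 0.0709, 0.287]
orientation: [-179.9, -0.3, -11.9]
force: [8.1, -4.3, -0.4]
tool_pos: [0.4966, 0.0707, 0.2857]
orientation: [180.0, 0.0, -12.0]
force: [-0.6, -0.4, -0.1]
opening: 0.0336
tool_pos: [0.4973, 0.0709, 0.3681]
orientation: [-179.9, -0.2, -12.0]
force: [-0.3, 0.9, 0.2]
clock: 30.52
tool_pos: [0.4967, 0.0706, 0.3652]
orientation: [180.0, 0.1, -12.0]
force: [0.5, -0.2, -0.7]
0 (np.float64(229.24682707486446), np.float64(273.9617441166486), array([211.3934]))
4 (np.float64(226.29520749789003), np.float64(271.03709372928205), array([213.0831]))
8 (np.float64(223.33808601740742), np.float64(268.0744080187207), array([214.9041]))
shank pred [[322.3179 263.0019]
 [322.3133 228.7843]]
322
210 [139 139 138 138 141 143 144 145 147 149 141 139]
212 [139 139 140 140 140 141 141 141 141 145 144 139]
214 [140 136 141 141 142 143 142 141 140 142 143 139]
216 [140 138 141 140 140 152 152 143 141 145 143 141]
218 [139 138 141 140 134 137 137 134 140 143 142 140]
220 [137 138 143 143 123 116 118 120 134 143 137 137]
222 [139 139 140 140 121 117 119 123 129 138 135 135]
224 
[... 915 characters left out ...]
58 [245 244 227 226 185 191 211 229 207 221 224 225]
260 [228 228 220 219 185 190 205 218 205 214 218 218]
262 [216 216 223 222 186 189 203 217 203 214 208 208]
264 [181 182 218 219 180 174 191 209 195 203 171 173]
266 [142 147 192 194 163 159 173 185 170 171 135 143]
268 [140 144 154 154 151 148 149 151 146 145 136 139]
270 [141 148 153 150 149 145 144 143 142 142 141 142]
272 [139 149 153 151 147 143 142 142 141 141 139 142]
274 [143 150 150 149 144 141 141 141 143 140 139 142]
276 [145 149 148 149 147 143 142 140 142 139 137 143]
278 [149 145 147 147 145 143 140 141 142 139 140 143]
280 [149 147 146 145 146 143 142 139 140 140 142 144]
282 [146 146 145 147 146 145 145 141 143 142 144 142]
```

```bash

python3 - <<'E'
from h import *
import pickle
w=cam("wrist");o=pickle.load(open("w2.pkl","rb"));a=-.21;p=np.array([.5109,.1507])
def yc(s,uv):
    d=atz(s,uv,.085)[:2]-p;return -np.sin(a)*d[0]+np.cos(a)*d[1]
for s,r0 in ((o,240),(w,247)):
    for z,dx in ((.085,.0),(.085,.006)):
        e=proj(s,[p[0]-np.sin(a)*-.1127+np.cos(a)*dx,p[1]+np.cos(a)*-.1127+np.sin(a)*dx,.085])[0]
        r=int(round(e[1]));c=int(e[0]);k=s["color"][r-1:r+2,c-12:c+12].astype(float).mean((0,2));g=np.gradient(k);i=g.argmin();
        print("pred",e,"edge col",c-12+i,"y_c",yc(s,(c-12+i,r)),k.astype(int))
    # boss end edge (blue->white) as reference
    e=proj(s,[p[0]+.044*np.sin(a),p[1]-.044*np.cos(a),.0975])[0];r=int(e[1]);c=int(e[0]);k=s["color"][r,c-15:c+15].astype(int);k=k[:,0]-k[:,2];i=np.gradient(k).argmax();print("boss col",c-15+i)
E
```

```text
pred [379.7943 238.8807] edge col 380 y_c -0.11281461973948861 [209 208 208 206 206 206 205 205 202 196 185 174 162 147 130 123 122 122
 123 125 126 127 127 126]
pred [380.2865 228.2249] edge col 379 y_c -0.1120023638486655 [174 175 174 174 174 174 174 173 167 159 150 141 131 125 124 123 124 125
 124 124 123 122 123 123]
boss col 248
pred [367.4961 245.5051] edge col 367 y_c -0.11236835637956566 [204 203 202 201 200 200 199 199 195 187 174 162 147 134 129 130 130 130
 129 130 130 131 132 131]
pred [367.7992 237.2316] edge col 366 y_c -0.11145471144264484 [161 161 161 161 161 162 162 162 160 157 150 142 134 129 127 125 125 124
 125 126 127 127 128 127]
boss col 265
```

```bash

python3 -m handwheel '[[-1,0,-1,0,0,0,0],[-1,0,-1,0,0,0,0],[-1,0,-1,0,0,0,0],[-1,0,-1,0,0,0,0],[-1,-0.1,-1,0,0,0,0]]' | sed -n 2,4p
python3 -m handwheel '[[-1,0,-1,0,0,0,0],[-1,0,-1,0.5,0,0,0],[-1,0,0,1,0,0,0],[-1,0,0,1,0,0,0],[-1,0,0,1,0,0,0]]' | sed -n 2,4p
python3 -m handwheel '[[-1,0,0,1,0,0,0],[-1,0,0,0,0,0,0],[-1,0,0.4,0,0,0,0],[-1,0,0.4,0,0,0,0],[-1,0,0,0,0,0,0]]' | sed -n 2,5p
```

```text
tool_pos: [0.5208, 0.1954, 0.3658]
orientation: [180.0, 0.0, -12.0]
force: [0.4, 0.4, 0.2]
tool_pos: [0.5308, 0.2432, 0.2766]
orientation: [180.0, 0.0, -12.0]
force: [0.3, 0.4, -0.3]
tool_pos: [0.5266, 0.222, 0.2544]
orientation: [-179.9, -0.0, -12.1]
force: [1.0, 0.6, -0.2]
opening: 0.0002
```

```bash

python3 -m handwheel '[[-1,0,0.2,0.1,0,0,0],[-1,0,0.16,0,0,0,0],[-1,0,0,0,0,0,0]]' | sed -n 2,4p
python3 -m handwheel '[[-1,0,0.06,0,0,0,0],[-1,0,0,0,0,0,0]]' | sed -n 2,4p
python3 -m handwheel '[[-1,0,0.06,0,0,0,0],[-1,0,0,0,0,0,0]]' | sed -n 2,4p
```

```text
tool_pos: [0.5248, 0.2138, 0.2509]
orientation: [180.0, 0.0, -12.0]
force: [-0.0, 0.5, 0.0]
tool_pos: [0.5245, 0.2126, 0.2509]
orientation: [180.0, 0.0, -12.0]
force: [0.1, 0.3, -0.0]
tool_pos: [0.5242, 0.2111, 0.2509]
orientation: [180.0, 0.0, -12.0]
force: [-0.6, -0.1, -0.6]
```

```bash

python3 -m handwheel '[[-1,0,0.05,0,0,0,0],[-1,0,0,0,0,0,0]]' | sed -n 2,4p
python3 -m handwheel '[[-1,0,0.05,0,0,0,0],[-1,0,0,0,0,0,0]]' | sed -n 2,4p
python3 -m handwheel '[[-1,0,0.04,0,0,0,0],[-1,0,0,0,0,0,0]]' | sed -n 2,4p
```

```text
tool_pos: [0.524, 0.2101, 0.251]
orientation: [-180.0, -0.0, -12.0]
force: [0.0, 2.6, -1.0]
tool_pos: [0.5239, 0.2095, 0.251]
orientation: [-179.9, -0.0, -12.0]
force: [1.1, 5.1, -2.3]
tool_pos: [0.5238, 0.2092, 0.2511]
orientation: [-179.8, -0.1, -12.0]
force: [-0.0, 9.5, -3.5]
```

```bash

python3 -m handwheel '[[-1,0,0.05,0,0,0,0],[-1,0,0,0,0,0,0]]' | sed -n 2,4p
python3 -m handwheel '[[-1,0,-0.5,0,0,0,0],[-1,0,-0.5,0,0,0,0],[-1,0,0,-1,0,0,0],[-1,0,0,-1,0,0,0],[-1,0,0,-1,0,0,0]]' | sed -n 1,4p
python3 - <<'E'
from h import *
r={}
for n in ("scene","side"):
    s=cam(n)
    import pickle
    old=pickle.load(open("end.pkl","rb"))[n]
    u=proj(s,[.4983,.07,.11])[0].astype(int);A=s["color"][u[1]-8:u[1]+14,u[0]-12:u[0]+12].astype(int);B=old["color"][u[1]-8:u[1]+14,u[0]-12:u[0]+12].astype(int)
    print(n,np.abs(A-B).mean(),np.percentile(np.abs(A-B),95))
    h=np.array([.4934,.0712,0]);print("legtip home px",proj(s,h+[0,0,.049]),proj(s,h+[0,0,.072]))
    if n=="scene":
        v=proj(s,h+[0,0,.049])[0].astype(int)
        for k in range(v[1]-12,v[1]+7):print(k,s["color"][k,v[0]-12:v[0]+14:2].astype(int).sum(1)//3)
E
```

```text
tool_pos: [0.5237, 0.2088, 0.2511]
orientation: [-179.7, -0.1, -12.0]
force: [-2.0, 13.0, -5.8]
clock: 35.0
tool_pos: [0.5285, 0.2311, 0.3265]
orientation: [179.9, 0.0, -12.0]
force: [0.6, 0.0, 0.3]
scene 4.958333333333333 20.0
legtip home px [[323.7734 265.0212]] [[323.7786 259.2176]]
253 [ 63  61  60  99 214 229 198 116 144 135 116 141 119]
254 [ 62  62  61  69 208 228 227 202 107 100 122 142 130]
255 [ 62  60  59  60 199 226 207 219 184 124 116 133 127]
256 [ 60  61  61  59 194 224 222 222 200 143 137 120 140]
257 [ 62  62  60  61 119 166 223 225 207 157 104 137  93]
258 [ 61  60  61  61  76 190 223 225 211 168  91  84  72]
259 [ 61  59  64  69  77 188 221 225 214 178 116  73  59]
260 [ 62  65  80  77  69 168 218 225 215 188 130  61  56]
261 [103  96  78  60  99 128 214 226 215 184 144  57  65]
262 [ 89  71 100  98 103 115 209 227 207 140 127  87  75]
263 [ 63  99 104 104 101  98 202 204 135 118 117 109 108]
264 [ 99 106 104  79  64 146 181 175 117 116 117 115 115]
265 [104  92  67  61  57 126 122 128 116 116 116 115 114]
266 [ 68  64  59  58  66  85  81 116 117 116 114 111 116]
267 [ 58  56  64  74 112 110 114 113 116 115 113 126 117]
268 [ 65  56  73 115 116 118 118 115 114 111 110 126 115]
269 [ 73  72 113 116 114 116 118 119 117 111 111 119 113]
270 [107 112 115 120 116 117 118 117 112 117 112 115 114]
271 [115 114 120 121 118 121 117 116 114 115 116 116 115]
side 2.596590909090909 8.0
legtip home px [[309.8205 262.0923]] [[309.8325 255.3891]]
```

```bash
python3 -c "
from plant import *
print(close_job())"
```

```text
the job is handed in; nothing more can be done
None
```

I pushed the pin home (13 N at the stop) and set the R-clip through its cross-hole, coil down on the shank with the bent leg over its side; the clip leans about 6–9° toward +x, which a gentle nudge did not correct, and I let go and handed the job in at about 35 s.

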